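# Find the filler block that holds the card boxes tight

## Task

Try the three grey filler blocks in the gap between the row of card boxes and the sprung end plate of the tray until you find one that slides in snugly, gently squeezed by the spring (neither loose nor forced), and leave it upright and fully home on the tray floor. Leave the other two blocks on the desk, clear of the tray, do not force a block that is too thick, and leave the other things on the desk where they are.

Things in the scene. Friction and masses are not known exactly. Their poses are not given: they have to be found in the camera images.
- tray: Steel tray fixed to the desk, 90 mm wide (x from -45 to 45 mm) and 270 mm long (y from -135 to 135 mm); floor 6 mm thick, lips 16 mm high along both long sides. Origin: centre of its underside, right below the foot of the row's end face. Axes as those of the row. Row, gap and sprung end plate follow each other along +y.
- row: Row of card boxes fixed in the tray, 70 mm wide (x), 46 mm high. Origin: at the foot of its flat end face, mid-width, on the tray floor (6 mm above the desk). z up; y points out of the end face, square across the gap to the end plate; x along the face. The top 10 mm of the face slope back by 3 mm as a lead-in. Over 40 N between a block and the row counts as forcing.
- gap_mouth (a point): Point on the plane of the row's end face, mid-width, level with the row's top (46 mm above the tray floor). Across the gap, in +y, stands the sprung end plate, 60 mm wide, 46 mm high: at rest 14.9 to 23.4 mm from the end face (not measured, new each time). Its top 16 mm lean back by 6 mm as a lead-in. It gives way from about 3 N, 4.2 mm at most (4.6 N), then stops hard.
- tray_mid (a point): Centre of the tray floor's top, in the gap at the row's foot. A block thinner than the gap goes down to the floor with no drag (loose); one up to 4.2 mm thicker than the gap drags with 2 to 10 N all the way and stays squeezed; a still thicker one stops hard with its underside over 25 mm above the floor. At least one of the three fits snugly.
- block_a_mid (a point): Centre (half-way up, 45 mm above the underside) of the thinnest of three grey plastic filler blocks that stand upright on the desk: body 18 mm thick (y) x 60 mm wide (x) x 50 mm high; on it, centred, a grip tab 12 mm thick (y) x 36 mm wide (x) x 40 mm high: 90 mm in all, about 90 g. z up. The blocks differ only in body thickness.
- block_b_mid (a point): Centre (half-way up, 45 mm above the underside) of the middle one of three grey plastic filler blocks that stand upright on the desk: body 21 mm thick (y) x 60 mm wide (x) x 50 mm high; on it, centred, a grip tab 12 mm thick (y) x 36 mm wide (x) x 40 mm high: 90 mm in all, about 90 g. z up. The blocks differ only in body thickness.
- block_c_mid (a point): Centre (half-way up, 45 mm above the underside) of the thickest of three grey plastic filler blocks that stand upright on the desk: body 24 mm thick (y) x 60 mm wide (x) x 50 mm high; on it, centred, a grip tab 12 mm thick (y) x 36 mm wide (x) x 40 mm high: 90 mm in all, about 90 g. z up. The blocks differ only in body thickness.
- soap: Bystander: green soap bottle, 60 mm in diameter, 150 mm high. Origin: centre of its underside.
- mug: Bystander: white mug, 80 mm in diameter, 90 mm high, with a handle. Origin: centre of its underside.
- dispenser: Bystander: blue tape dispenser, 55 x 150 mm, 92 mm high. Origin: centre of its underside.
- stapler: Bystander: black stapler, 36 x 140 mm, 47 mm high. Origin: centre of its underside.
- eraser: Bystander: white eraser, 22 x 55 x 13 mm. Origin: centre of its underside.
Not all that is in view belongs to the job. Leave any green look-alike of the part that bears block_b_mid alone.

How it is judged:
By the outcome, as a careful person would: the job done as asked, in the order asked, and still so for the second after the job is handed in, with the robot touching nothing.
It also fails if it takes over 72 s, if anything falls off the work surface, if the arm or the gripper's body presses on something with over 40 N, if the wrist force passes 120 N, or if a joint passes its speed limit or range.

## Robot

A 7-joint arm with a two-finger parallel gripper is mounted at the origin on the work surface. World frame = base frame: x ahead of the robot, y to its left, z up, the work surface at z = 0. Lengths are in m, angles in rad, forces in N, time in s.
With the tool pointing down it reaches from about 0.35 to 0.775 m from the base axis. Payload 3.1 kg.
Tool frame: the origin (TCP) lies midway between the tips of the shut fingers; the grasp point (between the pads) lies 19 mm behind it; z points along the fingers, x is the direction in which the jaws open and shut, and the axes are right-handed (so a half turn about z gives the same grasp; the last joint's range is limited). The gripper opens to 85 mm and grips with 20 to 120 N. Pads are 22 mm wide; open, the fingers measure 114 mm over their backs; the gripper's body (76 mm by 85 mm) begins 54 mm behind the grasp point. The pads swing forward as they close: fully open they stand 13 mm farther back than shut.
Start: joints at [-0.042, 0.311, 0.014, 1.512, -0.004, 1.319, -0.027], TCP at [0.55, 0, 0.231] pointing down, gripper open.
Joint ranges: [-2.7, 2.7], [-0.3, 1.91], [-1.27, 1.3], [0.12, 2.57], [-1.44, 4.58], [0.2, 2.03], [-3.05, 3.05]. Speed limits (rad/s): [2.79, 2.79, 3.14, 3.14, 3.14, 3.14, 3.14].

## Interface

Orientations are given as a unit quaternion [x, y, z, w].
In Python, from plant import telemetry, cams, ctrl gives the robot as it stands. The module is installed in compiled form; this text tells all that it offers.
- The arm moves only by the tool send_rows, never from a script. Its argument "steps" is a list that holds one entry, the list of rows, each a list of 7 numbers: the shift along the tool's x, y, z as a fraction of full scale, then the turn, a rotation vector about the tool's x, y, z as a fraction of full scale, then the closure, from -1 (fully open) to 1 (shut). In form: [[[dx, dy, dz, rx, ry, rz, grip], ...]]. A call has 1 to 12 rows; each row is the pose to reach, as a shift and turn from the pose commanded when the call began, along the tool's axes at that moment; what a row does not reach only later rows make up. Full scale, the value 1, is 100 mm for a shift and 45 degrees for a turn. A row lasts 1/12 s, in which the tool goes at most 41.7 mm and 7.16 degrees, less where a joint would pass 70% of its speed; a pose out of reach is approached as far as the arm can. A call with a number of a shift or a turn outside -1 to 1 is refused whole. A call with a gripper value outside its range is refused whole. The fingers move at their own pace and stop on an object; "newtons" is the grip in N (left out, the last holds). Time passes only in rows, so rows that repeat a pose let the fingers close. It gives the time, the measured TCP pose, the force and the opening at its end, in the units of the state.
- telemetry.sense(): the state, without advancing time (a new reading comes with each control period).
- cams.grab_frame(name): name is "scene" or "side" or "wrist"; returns a dict with "image" (480x640x3 uint8, red, green, blue), "range_z" (480x640 float32, m along the optical axis (not along the pixel's ray), 0 where there is no reading), "fx", "fy", "cx", "cy" (pixels), "extrinsics" (4x4, takes a point from world to camera coordinates). Camera axes: x right, y down, z forward; pixel columns grow to the right and rows downward; lengths in m; the calibration is good to about 2 mm. A picture is of the moment at which its call begins.
- ctrl.sign_off(): hands the job in, once; it reports no verdict.
Trained networks look in a picture, given as the dict that the camera call returned (one of the last four; its "shot" number tells which), for a name from the list of things; names that differ only in an ending like _2 or _b are one class to them, and where a whole thing is asked for, a point or a joint stands for the part that bears it (a point fixed in the world has none). Each returns a list of dicts, best first, with "score" (0 to 1); they miss things now and then, are a little off and sometimes report something else, mostly with a low value. They report only what shows in the picture. A call takes as long as a camera call. They do not tell look-alikes from the thing itself.
- cams.search_frame(query, picture): "extent" ([centre column, centre row, width, height] in pixels, round what is visible of it).
- cams.masks_of(query, picture): "mask" (480x640 bool, what is visible of it) and "extent" ([centre column, centre row, width, height] in pixels, round what is visible of it).
- cams.landmark_of(query, picture): "at" ([column, row] in pixels: a listed point, or the origin of a listed thing).
The state is a dict: "clock": time; "joint_positions": joint angles; "joint_vel": joint speeds; "joint_torque": joint torques, N m; "tcp_pos": TCP position; "tcp_rot": TCP orientation; "wrist_force": force on the tool from outside, world axes, zero at the start; "ft_torque": the same for the moment, N m; "width": finger opening in m.
Only numpy, scipy, OpenCV 4.12 (cv2) and the standard library are available. Lean on these libraries where they do the work, as an engineer would, in place of code of your own. Each camera call takes 0.05 s, during which the arm holds its last target.

## Working session

There is one attempt and no reset: what is moved stays moved. The work goes in short steps, Python scripts to look and compute and a tool call to move; the robot and the scene stay as the last step left them, time stands still between calls to the robot, and variables do not carry over. Pictures are saved under pics/ and viewed, and the job is handed in when it is done.

Besides the shell and the picture viewer there is one more tool, called after "Call:" as a command line: name --argument value ..., lists and objects as JSON in quotes. send_rows: Moves the arm, as the interface text tells. Shift numbers are shares of 100 mm and turn numbers shares of 45 degrees, none past 1 either way. Its arguments: {"type":"object","properties":{"steps":{"type":"array"},"newtons":{"type":"number"}},"required":["steps"]}

```bash
mkdir -p pics
cat > h.py <<'E'
import numpy as np, cv2
from plant import telemetry, cams, ctrl
def save(p,n,marks=[]):
    im=cv2.cvtColor(p["image"],cv2.COLOR_RGB2BGR).copy()
    for u,v in marks: cv2.circle(im,(int(u),int(v)),4,(0,0,255),1)
    cv2.imwrite("pics/"+n,im)
def cloud(p):
    z=p["range_z"]; v,u=np.mgrid[0:480,0:640]
    P=np.stack([(u-p["cx"])/p["fx"]*z,(v-p["cy"])/p["fy"]*z,z],-1)
    E=np.array(p["extrinsics"]); W=(P-E[:3,3])@E[:3,:3]
    W[z<=0]=np.nan
    return W
def proj(p,w):
    E=np.array(p["extrinsics"]); c=E[:3,:3]@np.array(w)+E[:3,3]
    return p["fx"]*c[0]/c[2]+p["cx"],p["fy"]*c[1]/c[2]+p["cy"]
E
python3 - <<'E'
from h import *
np.set_printoptions(precision=4,suppress=True)
print(telemetry.sense())
for n in ["scene","side","wrist"]:
    p=cams.grab_frame(n); save(p,n+"0.png"); W=cloud(p)
    E=np.array(p["extrinsics"]); print(n,"campos",-E[:3,:3].T@E[:3,3])
    np.savez("f_"+n+".npz",W=W,image=p["image"])
    for q in ["block_b_mid","tray","row","soap","mug","dispenser","stapler","eraser"]:
        for d in cams.masks_of(q,p)[:5]:
            if d["score"]<.3: continue
            w=W[d["mask"]]; w=w[~np.isnan(w[:,0])]
            print(q,round(d["score"],2),np.round(d["extent"]),np.median(w,0),np.percentile(w,[2,98],axis=0).ravel() if len(w) else 0)
    for q in ["gap_mouth","tray_mid"]:
        for d in cams.landmark_of(q,p)[:2]:
            print(q,round(d["score"],2),d["at"])
E
```

```text
{'clock': 0.0, 'joint_positions': array([-0.0417,  0.3117,  0.014 ,  1.5131, -0.0044,  1.3192, -0.0272]), 'joint_vel': array([ 0.0003, -0.0005, -0.0002,  0.0016,  0.0002,  0.0011,  0.0002]), 'joint_torque': array([ -0.0008, -37.9912,   0.1455, -23.0588,   0.0122,   0.0137,
         0.    ]), 'tcp_pos': array([0.5493, 0.    , 0.2302]), 'tcp_rot': array([ 1.    ,  0.    , -0.0012,  0.    ]), 'wrist_force': array([-0.0767,  0.4752, -0.1187]), 'ft_torque': array([-0.0544, -0.0197,  0.0387]), 'width': 0.08527392740750098}
scene campos [ 1.5904 -0.3329  0.7408]
block_b_mid 0.77 [448. 200.  13.  38.] [0.5293 0.3207 0.0467] [0.3862 0.308  0.0001 0.5451 0.4126 0.092 ]
block_b_mid 0.61 [443. 240.  17.  43.] [0.7025 0.2157 0.0479] [0.6777 0.1987 0.004  0.7177 0.2517 0.0918]
tray 0.97 [267. 246. 117.  50.] [ 0.5775 -0.2108  0.0199] [ 0.5023 -0.3094  0.0012  0.5961 -0.0451  0.0549]
row 0.82 [242. 246.  54.  39.] [ 0.5782 -0.2412  0.0501] [ 0.5175 -0.3011  0.0136  0.5874 -0.1802  0.0554]
row 0.68 [294. 296.  73.  66.] [ 0.787  -0.1588  0.0397] [ 0.7353 -0.2308  0.0035  0.8145 -0.0858  0.0921]
soap
[... 1912 characters left out ...]
3933  0.0479]
eraser 0.83 [278. 366.  19.  25.] [0.5247 0.2661 0.012 ] [ 0.511   0.237  -0.0005  0.5409  0.2903  0.0154]
gap_mouth 0.88 [370.1, 234.1]
tray_mid 0.89 [368.5, 243.8]
wrist campos [0.5501 0.0779 0.374 ]
tray 0.62 [320. 323.  86. 176.] [ 0.549  -0.1384  0.0158] [ 0.505  -0.2411  0.0046  0.5921 -0.0398  0.0524]
row 0.63 [322. 378.  58.  60.] [ 0.5491 -0.195   0.0504] [ 0.5163 -0.2384  0.0254  0.5825 -0.1744  0.0528]
soap 0.8 [572. 162. 136.  74.] [0.7557 0.0569 0.0964] [0.7438 0.0284 0.0108 0.7793 0.0821 0.1441]
dispenser 0.88 [513. 319.  85. 101.] [ 0.7558 -0.1122  0.059 ] [ 0.7293 -0.1604  0.0068  0.789  -0.079   0.0916]
gap_mouth 0.82 [322.7, 365.6]
tray_mid 0.82 [320.9, 339.1]
```

Run:
```python
import cv2,numpy as np
a=cv2.imread("pics/scene0.png");b=cv2.imread("pics/side0.png")
cv2.imwrite("pics/c1.png",cv2.resize(a[150:350,100:600],None,fx=1.6,fy=1.6))
cv2.imwrite("pics/c2.png",cv2.resize(b[170:450,130:500],None,fx=2,fy=2))
```

```text
(no output)
```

View pics/c1.png

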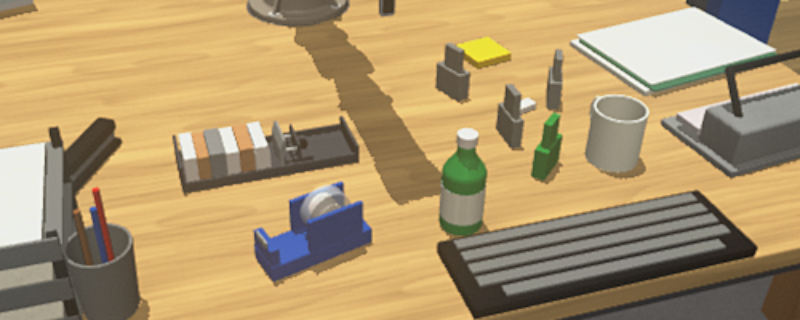

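View pics/c2.png

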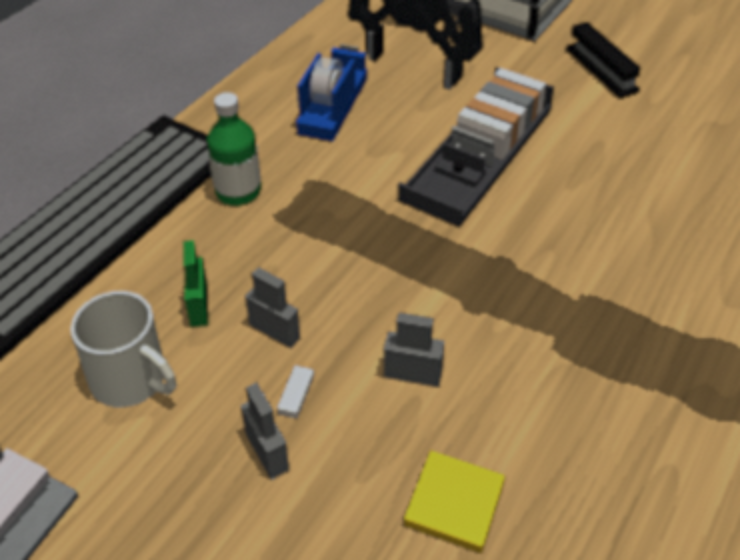

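View pics/wrist0.png

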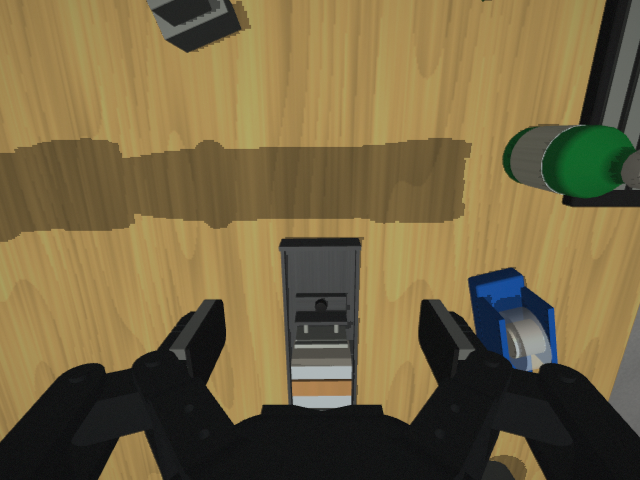

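The three grey blocks stand at crop2 (273,305), (413,348) and (265,430). The green one at (195,283) is the look-alike. The row ends next to the sprung plate, and the gap runs along world y. I'll move the wrist camera above the gap to measure it.

Call:
send_rows --steps '[[[0, 0.4, 0.2, 0, 0, 0, -1], [0, 0.8, 0.4, 0, 0, 0, -1], [0, 1, 0.6, 0, 0, 0, -1], [0, 1, 0.6, 0, 0, 0, -1]]]'

```text
clock: 1.98
tcp_pos: [0.5457, -0.109, 0.1667]
tcp_rot: [1.0, -0.006, -0.005, 0.003]
wrist_force: [-1.5, -1.4, -0.7]
width: 0.0854
```

Call:
send_rows --steps '[[[0, 0.4, 0, 0, 0, 0, -1], [0, 0.8, 0, 0, 0, 0, -1], [0, 1, 0, 0, 0, 0, -1], [0, 1, 0, 0, 0, 0, -1]]]'

```text
clock: 2.32
tcp_pos: [0.5482, -0.2085, 0.1713]
tcp_rot: [1.0, -0.005, -0.001, 0.003]
wrist_force: [-0.5, -0.8, 0.4]
width: 0.0855
```

Call:
send_rows --steps '[[[0, 0.4, 0, 0, 0, 0, -1], [0, 0.45, 0, 0, 0, 0, -1], [0, 0.45, 0, 0, 0, 0, -1], [0, 0.45, 0, 0, 0, 0, -1]]]'

```text
clock: 2.65
tcp_pos: [0.5501, -0.2441, 0.1711]
tcp_rot: [1.0, -0.0, -0.0, -0.001]
wrist_force: [0.5, 0.6, 0.5]
width: 0.0853
```

Run:
```python
from h import *
np.set_printoptions(precision=4,suppress=True)
p=cams.grab_frame("wrist"); save(p,"w1.png"); W=cloud(p)
E=np.array(p["extrinsics"]); print("campos",-E[:3,:3].T@E[:3,3],p["fx"],telemetry.sense()["tcp_pos"])
np.savez("f_w1.npz",W=W,image=p["image"],E=E,k=[p["fx"],p["fy"],p["cx"],p["cy"]])
for q in ["gap_mouth","tray_mid"]:
    for d in cams.landmark_of(q,p)[:1]:
        u,v=map(int,d["at"]);print(q,d["score"],d["at"],W[v,u])
im=p["image"]
u,v=map(int,proj(p,[0.549,-0.165,0.03])); print(u,v)
c=cv2.cvtColor(im,cv2.COLOR_RGB2BGR)[max(0,v-100):v+100,u-130:u+130]
cv2.imwrite("pics/w1c.png",cv2.resize(c,None,fx=3,fy=3))
for uu in (u-25,u+20):
  for r in range(v-60,v+50,1): print(uu,r,W[r,uu],im[r,uu]) if uu==u-25 else None
```

```text
campos [ 0.5502 -0.1664  0.314 ] 334.4777703238997 [ 0.5505 -0.2428  0.1712]
gap_mouth 0.71 [325.3, 146.9] [ 0.5526 -0.1761  0.0465]
tray_mid 0.68 [320.2, 140.5] [ 0.5485 -0.1724  0.0071]
320 130
295 70 [ 0.5285 -0.1181  0.0162] [46 48 48]
295 71 [ 0.5284 -0.1186  0.0146] [47 48 48]
295 72 [ 0.5285 -0.1197  0.0169] [48 50 49]
295 73 [ 0.5285 -0.1204  0.0166] [49 49 50]
295 74 [ 0.5285 -0.1211  0.0166] [48 50 49]
295 75 [ 0.5284 -0.1217  0.0155] [48 50 50]
295 76 [ 0.5284 -0.1226  0.0165] [48 49 48]
295 77 [ 0.5284 -0.1233  0.0168] [49 50 49]
295 78 [nan nan nan] [48 49 50]
295 79 [ 0.5301 -0.128   0.0394] [48 50 50]
295 80 [ 0.5301 -0.1288  0.0405] [50 51 51]
295 81 [ 0.53   -0.1294  0.0394] [49 51 51]
295 82 [ 0.53   -0.1301  0.0397] [49 50 50]
295 83 [ 0.5301 -0.1309  0.0411] [48 49 50]
295 84 [ 0.5301 -0.1315  0.0403] [36 37 38]
295 85 [ 0.5297 -0.1317  0.0361] [30 32 30]
295 86 [ 0.5292 -0.1316  0.0298] [56 57 54]
295 87 [ 0.5292 -0.1323  0.0298] [80 82 78]
295 88 [ 0.529  -0.1328  0.0276] [80 83 78]
295 89 [ 0.5291 -0.1336  0.0287] [81 84 78]
295 90 [ 0.5291 -0.1344  0.0289] [80
[... 3360 characters left out ...]
 [ 0.5294 -0.1901  0.0504] [143 140 128]
295 166 [ 0.5294 -0.1908  0.0512] [144 140 127]
295 167 [ 0.5294 -0.1916  0.0505] [144 140 128]
295 168 [ 0.5294 -0.1923  0.0511] [144 140 128]
295 169 [ 0.5294 -0.1931  0.051 ] [143 139 127]
295 170 [ 0.5293 -0.1939  0.0504] [144 141 128]
295 171 [ 0.5293 -0.1947  0.0505] [144 141 128]
295 172 [ 0.5293 -0.1954  0.0511] [144 141 128]
295 173 [ 0.5293 -0.1962  0.051 ] [138 134 122]
295 174 [ 0.5277 -0.1993  0.0307] [84 71 55]
295 175 [ 0.5282 -0.1993  0.0374] [66 51 33]
295 176 [ 0.5287 -0.1993  0.0444] [67 51 33]
295 177 [ 0.5292 -0.1992  0.0513] [82 63 41]
295 178 [ 0.5293 -0.1999  0.0518] [110  83  51]
295 179 [ 0.5292 -0.2008  0.0508] [110  82  51]
```

View pics/w1c.png

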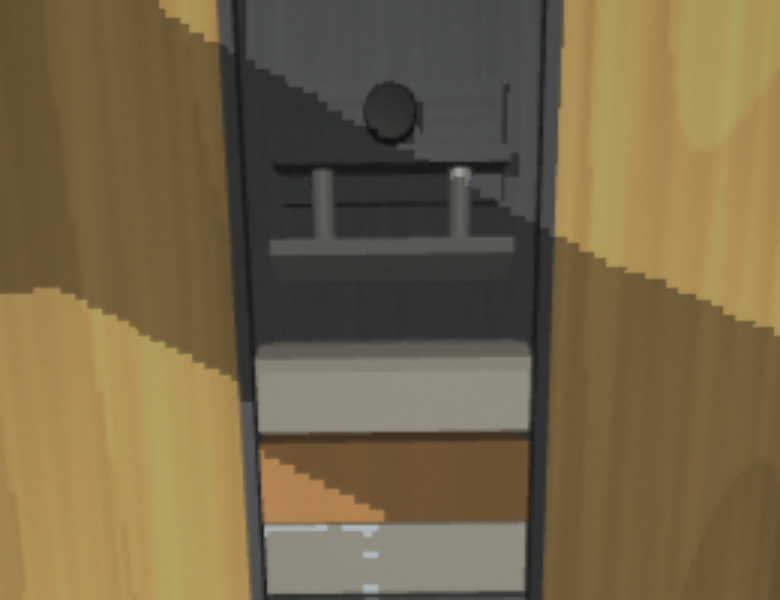

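The vertical part of the plate face is at y≈-0.1597 and the row face at y≈-0.1753, so the gap is about 15.5 mm. That suggests the 18 mm block. Next I'll locate the blocks and measure their thickness.

Run:
```python
from h import *
np.set_printoptions(precision=4,suppress=True)
for n in ["side","scene"]:
    f=np.load(f"f_{n}.npz"); W=f["W"]; im=f["image"].astype(int)
    m=(W[...,2]>0.02)&(W[...,2]<0.1)&(W[...,0]>.35)&(W[...,0]<.8)&(W[...,1]>.1)&(W[...,1]<.42)
    k,l,s,c=cv2.connectedComponentsWithStats(m.astype(np.uint8))
    for i in range(1,k):
        if s[i,4]<60: continue
        w=W[l==i]; t=w[w[:,2]>.055]
        print(n,s[i],w.mean(0),"tab",t.mean(0),im[l==i].mean(0), w.min(0),w.max(0))
```

```text
side [221 290  12  39 366] [0.6807 0.2343 0.0581] tab [0.6852 0.2308 0.0794] [34.1776 86.2377 38.0601] [0.6607 0.1972 0.0206] [0.7047 0.2558 0.0922]
side [252 304  28  35 567] [0.5916 0.2134 0.0554] tab [0.5935 0.2118 0.0769] [64.0088 62.7143 59.1746] [0.5652 0.2    0.0201] [0.6283 0.2204 0.0934]
side [ 165  316   53   53 1917] [0.6851 0.341  0.0597] tab [0.6853 0.3404 0.0751] [114.2274 112.3161 102.8779] [0.6156 0.2971 0.0201] [0.732  0.3785 0.0935]
side [321 326  31  33 720] [0.4355 0.1803 0.0547] tab [0.4368 0.178  0.0772] [69.2917 68.4208 64.8875] [0.4069 0.1539 0.0203] [0.4695 0.1968 0.0919]
side [250 362  24  43 549] [0.5047 0.3377 0.058 ] tab [0.5082 0.3344 0.0799] [71.6466 70.326  66.4936] [0.4808 0.3193 0.0202] [0.5434 0.354  0.0929]
scene [373 176  21  32 435] [0.4467 0.1702 0.0531] tab [0.4435 0.1715 0.0757] [110.3103  99.1126  79.8276] [0.4107 0.1511 0.02  ] [0.4753 0.1948 0.0942]
scene [442 180  10  33 242] [0.5255 0.3216 0.0557] tab [0.5208 0.3242 0.0787] [120.7231 110.8017  93.9545] [0.4825 0.3074 0.0201] [0.5469 0.3509 0.0941]
scene [411 202  17  35 393] [0.6054 0.2031 0.0553] tab [0.6024 0.2044 0.0769] [109.6845  99.6896  82.4377] [0.5651 0.1958 0.0201] [0.6305 0.2167 0.0943]
scene [ 467  209   39   43 1342] [0.7005 0.33   0.0625] tab [0.6948 0.3347 0.0751] [154.0462 147.6952 129.1379] [0.6197 0.2938 0.02  ] [0.7361 0.3773 0.0938]
scene [433 220  19  36 389] [0.7004 0.2184 0.0558] tab [0.6967 0.2209 0.0777] [ 79.7609 108.3907  56.4576] [0.6761 0.1959 0.021 ] [0.7211 0.2529 0.094 ]
```

Call:
send_rows --steps '[[[0, -0.35, -0.3, 0, 0, 0, -1], [0, -0.7, -0.6, 0, 0, 0, -1], [0, -1, -0.8, 0, 0, 0, -1]]]'

```text
clock: 3.05
tcp_pos: [0.5498, -0.1458, 0.2506]
tcp_rot: [1.0, -0.0, 0.0, -0.0]
wrist_force: [0.6, 0.1, 0.5]
width: 0.0856
```

Call:
send_rows --steps '[[[0, -0.35, 0, 0, 0, 0, -1], [0, -0.7, 0, 0, 0, 0, -1], [0, -1, 0, 0, 0, 0, -1]]]'

```text
clock: 3.3
tcp_pos: [0.5499, -0.0427, 0.2506]
tcp_rot: [1.0, 0.002, 0.001, -0.001]
wrist_force: [1.8, 0.4, 0.2]
width: 0.0858
```

Call:
send_rows --steps '[[[0, -0.35, 0, 0, 0, 0, -1], [0, -0.7, 0, 0, 0, 0, -1], [0, -1, 0, 0, 0, 0, -1]]]'

```text
clock: 3.55
tcp_pos: [0.5491, 0.0572, 0.2498]
tcp_rot: [1.0, 0.002, 0.0, -0.001]
wrist_force: [0.6, -0.2, 0.5]
width: 0.0853
```

Call:
send_rows --steps '[[[0, -0.35, 0, 0, 0, 0, -1], [0, -0.7, 0, 0, 0, 0, -1], [0, -1, 0, 0, 0, 0, -1], [0, -1, 0, 0, 0, 0, -1], [0, -1, 0, 0, 0, 0, -1]]]'

```text
clock: 3.97
tcp_pos: [0.5485, 0.1572, 0.2494]
tcp_rot: [1.0, 0.004, -0.0, -0.001]
wrist_force: [-0.2, -0.7, -0.4]
width: 0.0852
```

```bash
cat > meas.py <<'E'
from h import *
import sys
np.set_printoptions(precision=4,suppress=True)
p=cams.grab_frame("wrist"); save(p,sys.argv[1]); W=cloud(p); im=p["image"].astype(int)
E=np.array(p["extrinsics"]); print("campos",-E[:3,:3].T@E[:3,3],telemetry.sense()["tcp_pos"])
m=(W[...,2]>0.03)&(W[...,2]<0.097)
k,l,s,c=cv2.connectedComponentsWithStats(m.astype(np.uint8))
for i in range(1,k):
    if s[i,4]<150: continue
    w=W[l==i]; print(s[i],w.mean(0),im[l==i].mean(0))
    t=w[(w[:,2]>.083)]; b=w[(w[:,2]>.046)&(w[:,2]<.054)]
    for nm,q in (("tab",t),("body",b)):
        if len(q)<20: continue
        (cx,cy),(a,bb),an=cv2.minAreaRect((q[:,:2]*1000).astype(np.float32)); print("  ",nm,len(q),round(cx,1),round(cy,1),"size",round(a,1),round(bb,1),"ang",round(an,1),q[:,2].mean())
E
python3 meas.py w2.png
```

```text
campos [0.548  0.2348 0.3923] [0.5492 0.1543 0.2495]
[ 249    0   70   53 2175] [0.5158 0.3249 0.0638] [77.2239 79.229  74.6354]
   tab 629 512.9 330.6 size 12.3 35.7 ang 63.7 0.08950554624322835
   body 869 512.7 331.1 size 21.8 60.2 ang 63.5 0.0501331291591469
[ 399    0  163   67 4868] [0.6838 0.321  0.0657] [91.4347 92.888  84.6405]
   tab 1188 692.8 317.1 size 79.2 38.3 ang 0.4 0.08865131348341468
   body 498 674.6 321.3 size 112.9 48.3 ang 3.3 0.05005406013801153
[ 436  113   67   61 2184] [0.6851 0.227  0.0649] [21.2193 85.473  35.4011]
   tab 694 690.6 226.2 size 12.7 36.1 ang 41.5 0.08936871389845229
   body 715 690.5 225.8 size 21.0 60.3 ang 40.8 0.04992408051259927
[ 340  150   62   22 1212] [0.5934 0.2107 0.0702] [91.6221 93.5602 87.6551]
   tab 580 597.2 208.8 size 12.1 36.1 ang 88.7 0.08989683105438806
   body 468 597.1 209.0 size 17.9 60.0 ang 89.5 0.049963447124437434
[ 183  171   68   42 1548] [0.4453 0.1785 0.0652] [97.9012 99.7707 93.1938]
   tab 542 439.5 175.1 size 36.2 12.1 ang 20.3 0.08985523215493664
   body 742 439.4 175.1 size 59.7 24.1 ang 20.2 0.0500741298172789
[ 484  270   87   76 2588] [0.7562 0.069  0.0686] [52.2202 74.4741 52.1832]
   tab 803 765.0 61.1 size 59.4 39.0 ang 53.4 0.0911417471301194
   body 246 760.5 66.3 size 59.8 26.1 ang 47.6 0.05010817274190776
[ 481  431   40   49 1241] [ 0.7788 -0.1542  0.0732] [ 73.784   90.5052 112.4923]
   tab 533 766.0 -134.1 size 24.6 43.8 ang 14.6 0.08915606296487873
   body 219 792.6 -217.5 size 41.4 14.1 ang 9.8 0.048932342067986995
```

View pics/w2.png

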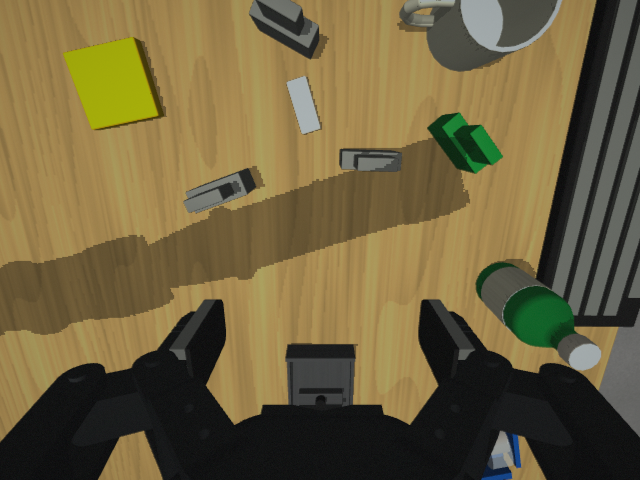

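Three grey blocks, top faces measured: 17.9 mm at (0.597,0.209), 21.8 mm at (0.513,0.331) and 24.1 mm at (0.439,0.175). The green block at (0.690,0.226) is the look-alike. I'll take the 18 mm block first.

Call:
send_rows --steps '[[[0.2, -0.2, 0, 0, 0, -0.15, -1], [0.4, -0.4, 0, 0, 0, -0.3, -1], [0.48, -0.54, 0, 0, 0, -0.45, -1], [0.48, -0.54, 0, 0, 0, -0.6, -1], [0.48, -0.54, 0, 0, 0, -0.75, -1], [0.48, -0.54, 0, 0, 0, -0.9, -1], [0.48, -0.54, 0, 0, 0, -1, -1], [0.48, -0.54, 0, 0, 0, -1, -1]]]'

```text
clock: 4.68
tcp_pos: [0.5983, 0.2046, 0.2494]
tcp_rot: [0.924, 0.382, -0.0, 0.0]
wrist_force: [-0.0, -0.1, 0.4]
width: 0.0857
```

Call:
send_rows --steps '[[[0, 0, 0.1, 0, 0, -0.15, -1], [0, 0, 0.2, 0, 0, -0.3, -1], [0, 0, 0.4, 0, 0, -0.45, -1], [0, 0, 0.5, 0, 0, -0.6, -1], [0, 0, 0.5, 0, 0, -0.75, -1], [0, 0, 0.5, 0, 0, -0.9, -1], [0, 0, 0.5, 0, 0, -0.98, -1], [0, 0, 0.5, 0, 0, -0.98, -1], [0, 0, 0.5, 0, 0, -0.98, -0.4], [0, 0, 0.5, 0, 0, -0.98, -0.4]]]'

```text
clock: 5.52
tcp_pos: [0.5981, 0.2057, 0.1996]
tcp_rot: [0.714, 0.7, -0.0, 0.0]
wrist_force: [-0.8, -0.2, -0.3]
width: 0.0639
```

```bash
cat > st.py <<'E'
from h import *
from scipy.spatial.transform import Rotation as R
np.set_printoptions(precision=4,suppress=True)
s=telemetry.sense(); M=R.from_quat(s["tcp_rot"]).as_matrix(); print(s["tcp_pos"],s["width"],s["wrist_force"],s["ft_torque"],s["joint_positions"]);print(M)
E
python3 st.py; python3 meas.py w3.png
```

```text
[0.5981 0.2057 0.1996] 0.06387438606686573 [-0.8305 -0.2407 -0.3204] [-0.0087  0.0367  0.005 ] [-0.1302  0.5266 -0.3639  1.3038  0.1852  1.3439  1.0615]
[[ 0.0189  0.9998  0.0003]
 [ 0.9998 -0.0189 -0.0005]
 [-0.0005  0.0003 -1.    ]]
campos [0.5206 0.2075 0.3423] [0.5981 0.2059 0.1996]
[ 252    0   55   72 2226] [0.4513 0.1791 0.063 ] [104.9016 106.9892 100.1379]
   tab 666 446.6 177.5 size 21.3 11.9 ang 20.4 0.08983779516985457
   body 1252 444.4 176.8 size 49.8 24.0 ang 20.1 0.05012475393296381
[ 434   78   83   81 3456] [0.5125 0.3263 0.0653] [78.4716 80.4462 75.6337]
   tab 1107 512.8 330.7 size 12.9 36.7 ang 63.0 0.08946937473179363
   body 1093 512.6 330.2 size 21.4 60.3 ang 64.7 0.050126369092620776
[ 315  185   20   71 1392] [0.59   0.2087 0.0704] [80.7019 82.3915 77.0747]
   tab 680 597.2 208.9 size 11.2 36.1 ang 88.8 0.08986697531423303
   body 549 597.3 208.9 size 17.6 60.3 ang 88.8 0.05005815999120227
[ 414  236  107  122 5490] [0.6771 0.344  0.0639] [104.5871 106.1206  96.198 ]
   tab 998 674.9 346.0 size 79.4 40.0 ang 64.7 0.0883219680960175
   body 616 674.5 344.6 size 92.4 75.3 ang 44.0 0.05001776334527462
[ 577  264   63  133 7274] [0.7139 0.4929 0.0514] [100.982  105.3169 103.0759]
   body 634 732.7 488.3 size 36.5 87.1 ang 69.3 0.04999892128512953
[ 315  280   59   73 2373] [0.6854 0.2256 0.0634] [18.6646 65.5141 28.201 ]
   tab 640 690.9 225.7 size 12.7 36.7 ang 42.0 0.08910626113881008
   body 702 690.5 225.8 size 21.6 60.1 ang 40.4 0.049906175127550904
[   0  341   64   79 2754] [ 0.7609 -0.1074  0.0575] [41.3293 54.5635 74.6289]
   body 439 759.6 -111.0 size 55.7 32.4 ang 14.1 0.050066325791274256
```

View pics/w3.png

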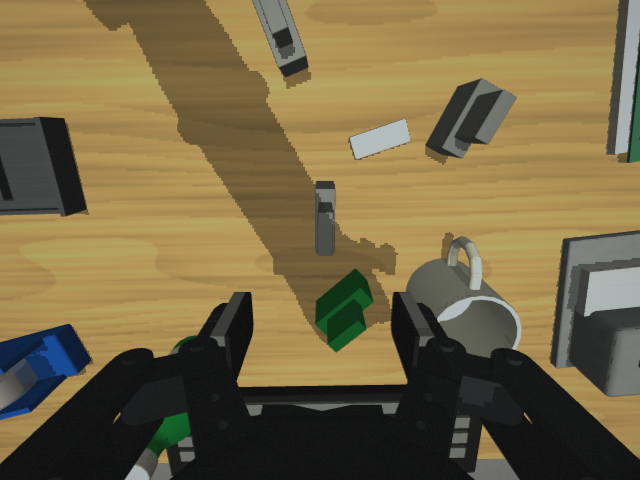

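Call:
send_rows --steps '[[[0.03, -0.01, 0.3, 0, 0, 0, -0.4], [0.03, -0.01, 0.6, 0, 0, 0, -0.4], [0.03, -0.01, 0.9, 0, 0, 0, -0.4], [0.03, -0.01, 0.9, 0, 0, 0, -0.4]]]'

```text
clock: 5.9
tcp_pos: [0.5923, 0.207, 0.1027]
tcp_rot: [0.713, 0.701, -0.006, -0.002]
wrist_force: [-1.6, -1.9, -1.6]
width: 0.0594
```

Call:
send_rows --steps '[[[0, 0, 0.2, 0, 0, 0, -0.4], [0, 0, 0.4, 0, 0, 0, -0.4], [0, 0, 0.53, 0, 0, 0, -0.4], [0, 0, 0.53, 0, 0, 0, -0.4], [0, 0, 0.53, 0, 0, 0, -0.4]]]'

```text
clock: 6.32
tcp_pos: [0.5972, 0.2093, 0.0569]
tcp_rot: [0.713, 0.701, -0.0, 0.0]
wrist_force: [0.6, -0.6, 0.8]
width: 0.0596
```

```bash
python3 st.py
python3 - <<'E'
from h import *
p=cams.grab_frame("side"); save(p,"s2.png")
E
python3 -c "
import cv2;a=cv2.imread('pics/s2.png');cv2.imwrite('pics/s2c.png',cv2.resize(a[230:400,150:370],None,fx=3.5,fy=3.5))"
```

```text
[0.5972 0.2093 0.0569] 0.05963510525276003 [ 0.6242 -0.5866  0.7727] [-0.0431  0.0031  0.0091] [-0.1428  0.6443 -0.3411  1.4817  0.2332  1.0559  1.0189]
[[ 0.0161  0.9999 -0.0001]
 [ 0.9999 -0.0161 -0.0003]
 [-0.0003 -0.0001 -1.    ]]
```

View pics/s2c.png

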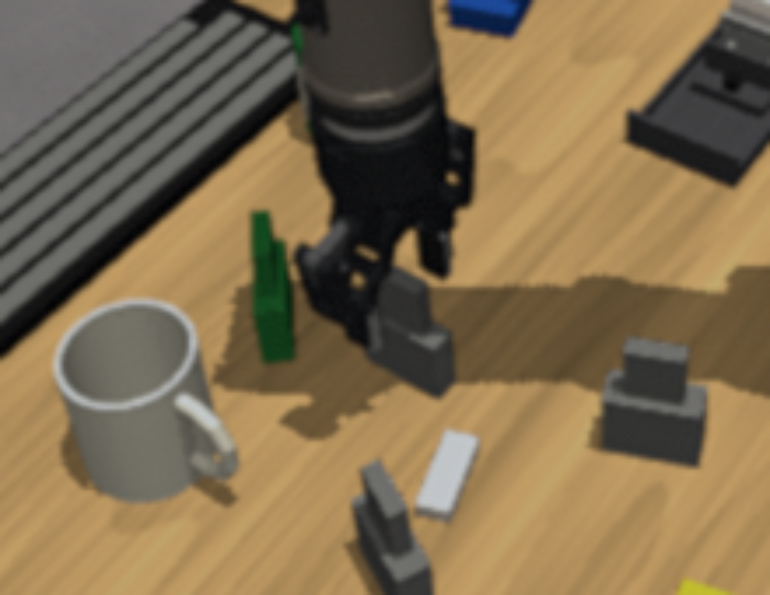

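The fingers straddle the tab, so I'll close on it.

Call:
send_rows --steps '[[[0, 0, 0, 0, 0, 0, 1], [0, 0, 0, 0, 0, 0, 1], [0, 0, 0, 0, 0, 0, 1], [0, 0, 0, 0, 0, 0, 1], [0, 0, 0, 0, 0, 0, 1], [0, 0, 0, 0, 0, 0, 1]]]' --newtons 50

```text
clock: 6.87
tcp_pos: [0.5975, 0.2097, 0.0573]
tcp_rot: [0.713, 0.702, 0.001, 0.0]
wrist_force: [-0.8, 0.3, 4.3]
width: 0.0113
```

```bash
python3 st.py
```

```text
[0.5975 0.2097 0.0573] 0.011306301877757498 [-0.836   0.3186  4.3187] [0.0015 0.0963 0.0034] [-0.1427  0.6435 -0.3416  1.4819  0.2332  1.055   1.019 ]
[[ 0.0156  0.9999  0.0012]
 [ 0.9999 -0.0156  0.0005]
 [ 0.0005  0.0012 -1.    ]]
```

Call:
send_rows --steps '[[[0, 0, -0.1, 0, 0, 0, 1], [0, 0, -0.3, 0, 0, 0, 1], [0, 0, -0.6, 0, 0, 0, 1], [0, 0, -0.9, 0, 0, 0, 1], [0, 0, -1, 0, 0, 0, 1]]]'

```text
clock: 7.28
tcp_pos: [0.5994, 0.2107, 0.1618]
tcp_rot: [0.713, 0.702, 0.004, 0.002]
wrist_force: [1.4, 1.2, -0.5]
width: 0.0111
```

```bash
python3 st.py
python3 - <<'E'
from h import *
np.set_printoptions(precision=4,suppress=True)
f=np.load("f_w1.npz");W=f["W"]
def med(a): return np.median(a)
R=[];P=[];F=[];Pt=[]
for u in range(285,356):
    c=W[60:185,u]; z=c[:,2]; y=c[:,1]; x=c[:,0]
    t=(z>.0495)&(z<.054)
    r=t&(y<-.17)&(y>-.195); pl=t&(y>-.158)&(y<-.145)
    fl=(z<.012)&(y<-.155)&(y>-.18)
    if r.sum()>5: R.append((med(x[r]),y[r].max()))
    if pl.sum()>2: P.append((med(x[pl]),y[pl].min(),y[pl].max()))
    if fl.sum()>5: F.append((med(x[fl]),y[fl].min(),y[fl].max()))
for nm,A in (("rowtop",R),("plate",P),("floor",F)):
    A=np.array(A); print(nm,len(A),A[:,0].min(),A[:,0].max())
    for k in range(1,A.shape[1]): print("  ",np.polyfit(A[:,0]-.549,A[:,k],1))
# lips
m=(W[...,2]>.018)&(W[...,2]<.026)&(W[...,1]>-.14)&(W[...,1]<-.06)
w=W[m]
for a,b in ((.49,.52),(.58,.61)):
    q=w[(w[:,0]>a)&(w[:,0]<b)]; print("lip",len(q),q[:,0].min(),q[:,0].max(),np.polyfit(q[:,1]+.1,q[:,0],1) if len(q)>5 else 0)
m=(W[...,2]>.0495)&(W[...,2]<.054)&(W[...,1]<-.18)&(W[...,1]>-.25); w=W[m]; 
for a in np.arange(-.25,-.18,.01):
    q=w[(w[:,1]>a)&(w[:,1]<a+.01)]; q=q[(q[:,0]>.5)&(q[:,0]<.6)]; print(a,q[:,0].min(),q[:,0].max())
E
```

```text
[0.5994 0.2107 0.1618] 0.01113598752757511 [ 1.3716  1.2442 -0.488 ] [ 0.0731 -0.1107  0.0175] [-0.1337  0.5499 -0.3626  1.3625  0.1967  1.2562  1.0484]
[[ 0.0157  0.9998  0.0076]
 [ 0.9999 -0.0157  0.0031]
 [ 0.0032  0.0075 -1.    ]]
rowtop 71 0.5218705159113877 0.5755168210230877
   [ 0.0118 -0.1776]
plate 71 0.5230705527238055 0.5745301035466279
   [ 0.0177 -0.1541]
   [ 0.0182 -0.15  ]
floor 71 0.51775569761089 0.5792738897204347
   [ 0.0137 -0.1748]
   [ 0.0148 -0.1597]
lip 12 0.5031898697777349 0.5194186021993957 [-0.2968  0.5108]
lip 7 0.5891035922363089 0.5926577949018899 [0.0061 0.5909]
-0.25 0.5148145543099051 0.5848777958169378
-0.24 0.5151203910305956 0.5846193668128528
-0.22999999999999998 0.5146476417954696 0.5842673014795003
-0.21999999999999997 0.5144894734484593 0.5844223897686158
-0.20999999999999996 0.5141808682939021 0.5840732828215361
-0.19999999999999996 0.5144252013338215 0.5842042927656428
-0.18999999999999995 0.5141508189007082 0.5841894009702226Traceback (most recent call last):
  File "<stdin>", line 24, in <module>
    return umr_minimum(a, axis, None, out, keepdims, initial, where)
ValueError: zero-size array to reduction operation minimum which has no identity
```

Call:
send_rows --steps '[[[-0.35, -0.2, 0, 0, 0, -0.02, 1], [-0.7, -0.4, 0, 0, 0, -0.038, 1], [-1, -0.48, 0, 0, 0, -0.038, 1]]]'

```text
clock: 7.53
tcp_pos: [0.5444, 0.1087, 0.156]
tcp_rot: [0.701, 0.713, -0.002, -0.001]
wrist_force: [-0.0, -1.0, -0.2]
width: 0.0116
```

Call:
send_rows --steps '[[[-0.35, 0, 0, 0, 0, 0, 1], [-0.7, 0, 0, 0, 0, 0, 1], [-1, 0, 0, 0, 0, 0, 1]]]'

```text
clock: 7.78
tcp_pos: [0.548, 0.0071, 0.1562]
tcp_rot: [0.703, 0.712, -0.001, 0.0]
wrist_force: [0.1, -0.8, -0.3]
width: 0.0114
```

Call:
send_rows --steps '[[[-0.35, 0, 0, 0, 0, 0, 1], [-0.7, 0, 0, 0, 0, 0, 1], [-1, 0, 0, 0, 0, 0, 1]]]'

```text
clock: 8.03
tcp_pos: [0.5494, -0.0929, 0.1561]
tcp_rot: [0.703, 0.712, -0.001, 0.0]
wrist_force: [-0.1, -0.3, -1.4]
width: 0.0112
```

Call:
send_rows --steps '[[[-0.35, 0, 0.1, 0, 0, 0, 1], [-0.7, 0, 0.2, 0, 0, 0, 1], [-0.75, 0, 0.3, 0, 0, 0, 1], [-0.75, 0, 0.3, 0, 0, 0, 1], [-0.75, 0, 0.3, 0, 0, 0, 1], [-0.75, 0, 0.3, 0, 0, 0, 1]]]'

```text
clock: 8.53
tcp_pos: [0.5517, -0.1627, 0.1266]
tcp_rot: [0.701, 0.713, 0.001, -0.0]
wrist_force: [-0.2, 0.1, -1.1]
width: 0.0111
```

```bash
python3 st.py
python3 - <<'E'
from h import *
np.set_printoptions(precision=4,suppress=True)
p=cams.grab_frame("wrist"); save(p,"w4.png"); W=cloud(p); np.savez("f_w4.npz",W=W)
p=cams.grab_frame("scene"); save(p,"sc4.png")
E
python3 -c "
import cv2;a=cv2.imread('pics/sc4.png');cv2.imwrite('pics/sc4c.png',cv2.resize(a[170:320,180:380],None,fx=4,fy=4))"
```

```text
[ 0.5517 -0.1627  0.1266] 0.011108098942472468 [-0.1805  0.0954 -1.1125] [ 0.0481 -0.0261  0.0021] [ 0.4519  0.455  -0.2689  1.5867  0.1284  1.1175  1.7401]
[[-0.0165  0.9999  0.0003]
 [ 0.9999  0.0165  0.0016]
 [ 0.0016  0.0003 -1.    ]]
```

View pics/w4.png

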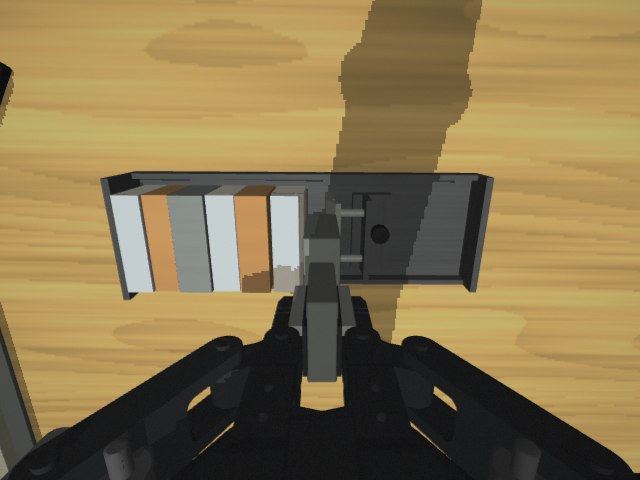

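View pics/sc4c.png

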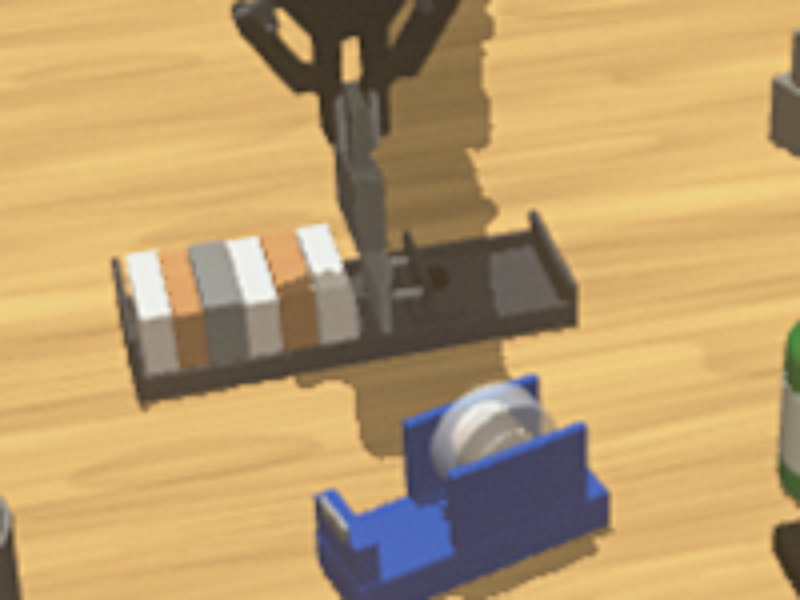

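Run:
```python
from h import *
np.set_printoptions(precision=4,suppress=True)
W=np.load("f_w4.npz")["W"]
for z in np.arange(.062,.175,.008):
    m=(W[...,2]>z)&(W[...,2]<z+.008)&(abs(W[...,0]-.55)<.06)&(abs(W[...,1]+.165)<.03); w=W[m]
    if len(w)>5: print(round(z,3),len(w),w.min(0),w.max(0))
m=(W[...,2]>.1165)&(W[...,2]<.1235)&(abs(W[...,0]-.55)<.06)&(abs(W[...,1]+.165)<.015); w=W[m]
print(len(w),cv2.minAreaRect((w[:,:2]*1000).astype(np.float32)))
m=(W[...,2]>.0495)&(W[...,2]<.0545)&(W[...,1]<-.17)&(W[...,1]>-.19)&(W[...,0]>.51); w=W[m]; print("row edge",w[:,1].max(),w[:,0].min())
m=(W[...,2]>.0495)&(W[...,2]<.0545)&(W[...,1]>-.158)&(W[...,1]<-.14)&(W[...,0]>.51); w=W[m]; print("plate",w.min(0),w.max(0))
```

```text
0.07 93 [ 0.5212 -0.1719  0.0703] [ 0.5224 -0.1542  0.0779]
0.078 105 [ 0.5213 -0.1717  0.078 ] [ 0.5223 -0.1544  0.086 ]
0.086 116 [ 0.5211 -0.1719  0.0861] [ 0.5226 -0.1541  0.0937]
0.094 141 [ 0.5213 -0.1719  0.094 ] [ 0.5226 -0.154   0.1019]
0.102 153 [ 0.5212 -0.1718  0.102 ] [ 0.5222 -0.1543  0.1099]
0.11 191 [ 0.5212 -0.1719  0.1101] [ 0.5453 -0.1539  0.118 ]
0.118 1280 [ 0.5211 -0.1716  0.118 ] [ 0.5466 -0.1538  0.1259]
0.126 290 [ 0.5329 -0.1794  0.126 ] [ 0.5453 -0.1447  0.134 ]
0.134 669 [ 0.5329 -0.1817  0.134 ] [ 0.5462 -0.1433  0.142 ]
0.142 803 [ 0.5331 -0.1818  0.142 ] [ 0.5459 -0.1432  0.15  ]
0.15 957 [ 0.533  -0.1818  0.15  ] [ 0.569  -0.1433  0.158 ]
0.158 3406 [ 0.5328 -0.1816  0.158 ] [ 0.5698 -0.1434  0.1659]
0.166 1592 [ 0.5368 -0.1947  0.166 ] [ 0.5642 -0.1352  0.174 ]
0.174 2842 [ 0.5376 -0.195   0.174 ] [ 0.563 -0.135  0.182]
1281 ((533.8587036132812, -162.76950073242188), (25.372926712036133, 17.85003089904785), 0.3263995349407196)
row edge -0.17709089823768964 0.5141566374813574
plate [ 0.5188 -0.1549  0.0497] [ 0.5397 -0.1498  0.0537]
```

Call:
send_rows --steps '[[[-0.028, -0.025, 0.05, 0, 0, 0, 1], [-0.028, -0.025, 0.1, 0, 0, 0, 1], [-0.028, -0.025, 0.18, 0, 0, 0, 1], [-0.028, -0.025, 0.18, 0, 0, 0, 1], [-0.028, -0.025, 0.22, 0, 0, 0, 1], [-0.028, -0.025, 0.26, 0, 0, 0, 1], [-0.028, -0.025, 0.3, 0, 0, 0, 1]]]'

```text
clock: 9.22
tcp_pos: [0.5497, -0.1663, 0.0971]
tcp_rot: [0.702, 0.712, 0.001, 0.0]
wrist_force: [-0.9, 2.4, 7.2]
width: 0.0115
```

Call:
send_rows --steps '[[[0, 0, 0.03, 0, 0, 0, 1], [0, 0, 0.06, 0, 0, 0, 1], [0, 0, 0.08, 0, 0, 0, 1], [0, 0, 0.08, 0, 0, 0, 1]]]'

```text
clock: 9.55
tcp_pos: [0.5506, -0.1663, 0.0894]
tcp_rot: [0.702, 0.712, 0.002, 0.001]
wrist_force: [1.2, 2.3, 3.5]
width: 0.0111
```

Call:
send_rows --steps '[[[0, 0, 0.03, 0, 0, 0, 1], [0, 0, 0.06, 0, 0, 0, 1], [0, 0, 0.08, 0, 0, 0, 1], [0, 0, 0.08, 0, 0, 0, 1]]]'

```text
clock: 9.88
tcp_pos: [0.5505, -0.1664, 0.0812]
tcp_rot: [0.702, 0.712, 0.002, 0.001]
wrist_force: [1.9, 3.4, 3.4]
width: 0.0115
```

```bash
python3 st.py
```

```text
[ 0.5505 -0.1664  0.0812] 0.011486287333299604 [1.8526 3.3674 3.3988] [ 0.8211 -0.377  -0.13  ] [ 0.4527  0.4997 -0.2602  1.6408  0.1432  1.0171  1.7335]
[[-0.0148  0.9999  0.0032]
 [ 0.9999  0.0148  0.0013]
 [ 0.0012  0.0032 -1.    ]]
```

Drag is a steady 3.4 N and the block is already below the too-thick stop height, so the fit is snug. I'll continue down.

Call:
send_rows --steps '[[[0, 0, 0.03, 0, 0, 0, 1], [0, 0, 0.06, 0, 0, 0, 1], [0, 0, 0.09, 0, 0, 0, 1], [0, 0, 0.12, 0, 0, 0, 1], [0, 0, 0.15, 0, 0, 0, 1], [0, 0, 0.16, 0, 0, 0, 1], [0, 0, 0.16, 0, 0, 0, 1]]]'

```text
clock: 10.47
tcp_pos: [0.5501, -0.1664, 0.065]
tcp_rot: [0.702, 0.712, 0.001, 0.0]
wrist_force: [1.4, 3.1, 3.1]
width: 0.0111
```

Call:
send_rows --steps '[[[0, 0, 0.01, 0, 0, 0, 1], [0, 0, 0.02, 0, 0, 0, 1], [0, 0, 0.03, 0, 0, 0, 1], [0, 0, 0.03, 0, 0, 0, 1]]]'

```text
clock: 10.8
tcp_pos: [0.5502, -0.1665, 0.0632]
tcp_rot: [0.702, 0.712, 0.001, 0.001]
wrist_force: [-1.5, 4.1, 9.9]
width: 0.0116
```

The force rose to 9.9 N at TCP z=0.0632. That is the grasp height (0.0573) plus the 6 mm floor, so the block is home. I'll release and retreat.

Call:
send_rows --steps '[[[0, 0, 0.01, 0, 0, 0, 1], [0, 0, 0.01, 0, 0, 0, 1], [0, 0, 0, 0, 0, 0, 0.2], [0, 0, 0, 0, 0, 0, 0.2], [0, 0, 0, 0, 0, 0, 0.2], [0, 0, 0, 0, 0, 0, 0.2], [0, 0, 0, 0, 0, 0, 0.2]]]'

```text
clock: 11.38
tcp_pos: [0.5482, -0.1682, 0.0607]
tcp_rot: [0.702, 0.712, -0.001, -0.0]
wrist_force: [-0.3, 0.9, -0.5]
width: 0.0341
```

```bash
python3 st.py
```

```text
[ 0.5482 -0.1682  0.0607] 0.03407032488103834 [-0.2999  0.8835 -0.5123] [-0.0365  0.0122  0.0127] [ 0.4504  0.523  -0.254   1.661   0.1526  0.9785  1.7278]
[[-0.0136  0.9999 -0.0016]
 [ 0.9999  0.0136 -0.0003]
 [-0.0002 -0.0016 -1.    ]]
```

Call:
send_rows --steps '[[[0, 0, -0.2, 0, 0, 0, 0.2], [0, 0, -0.5, 0, 0, 0, 0.2], [0, 0, -0.9, 0, 0, 0, 0.2], [0, 0, -1, 0, 0, 0, 0.2], [0, 0, -1, 0, 0, 0, 0.2]]]'

```text
clock: 11.8
tcp_pos: [0.552, -0.1685, 0.1658]
tcp_rot: [0.702, 0.712, 0.002, 0.004]
wrist_force: [0.9, 1.3, -0.4]
width: 0.0344
```

Call:
send_rows --steps '[[[0, -0.2, -0.2, 0, 0, 0, 0.2], [0, -0.4, -0.4, 0, 0, 0, 0.2], [0, -0.4, -0.6, 0, 0, 0, 0.2], [0, -0.4, -0.6, 0, 0, 0, 0.2], [0, -0.4, -0.6, 0, 0, 0, 0.2]]]'

```text
clock: 12.22
tcp_pos: [0.5092, -0.1685, 0.2215]
tcp_rot: [0.702, 0.712, 0.0, 0.001]
wrist_force: [-0.4, -0.1, -0.4]
width: 0.0342
```

```bash
python3 st.py
python3 - <<'E'
from h import *
np.set_printoptions(precision=4,suppress=True)
p=cams.grab_frame("wrist"); save(p,"w5.png"); W=cloud(p)
m=(abs(W[...,0]-.55)<.045)&(abs(W[...,1]+.165)<.02)
for a,b,n in ((.09,.102,"tabtop"),(.0535,.061,"bodytop")):
    w=W[m&(W[...,2]>a)&(W[...,2]<b)]
    print(n,len(w),np.median(w[:,2]),cv2.minAreaRect((w[:,:2]*1000).astype(np.float32)))
p=cams.grab_frame("scene"); save(p,"sc5.png"); W=cloud(p)
m=(abs(W[...,0]-.56)<.045)&(abs(W[...,1]+.165)<.02)
w=W[m&(W[...,2]>.06)]; print("scene top z",np.percentile(w[:,2],[90,98]),w.mean(0))
p=cams.grab_frame("side"); save(p,"si5.png"); W=cloud(p)
m=(W[...,2]>0.02)&(W[...,2]<0.1)&(W[...,0]>.35)&(W[...,0]<.8)&(W[...,1]>.1)&(W[...,1]<.42)
k,l,s,c=cv2.connectedComponentsWithStats(m.astype(np.uint8))
for i in range(1,k):
    if s[i,4]>60: print(W[l==i].mean(0))
a=cv2.imread('pics/sc5.png');b=cv2.imread('pics/w5.png')
cv2.imwrite('pics/v5.png',np.hstack([cv2.resize(a[190:300,200:350],(480,352)),cv2.resize(b[100:400,120:520],(320,240))[:0] if 0 else cv2.resize(b,(320,352))]))
E
```

```text
[ 0.5092 -0.1685  0.2215] 0.034246532321183694 [-0.435  -0.1044 -0.4041] [-0.0292 -0.0159 -0.0098] [ 0.5021  0.3028 -0.2772  1.5583  0.0853  1.2911  1.7981]
[[-0.0139  0.9999  0.0012]
 [ 0.9999  0.0139 -0.0006]
 [-0.0006  0.0012 -1.    ]]
tabtop 542 0.09601099679331399 ((549.283935546875, -165.8297576904297), (35.676971435546875, 11.469403266906738), 0.6045742034912109)
bodytop 465 0.05596901125764013 ((548.0999145507812, -164.17938232421875), (62.93434524536133, 27.81800079345703), 1.9062923192977905)
scene top z [0.5483 0.5663] [ 0.5387 -0.1653  0.4232]
[0.6807 0.2343 0.058 ]
[0.6852 0.341  0.0598]
[0.4356 0.1803 0.0547]
[0.5049 0.3377 0.058 ]
```

View pics/v5.png

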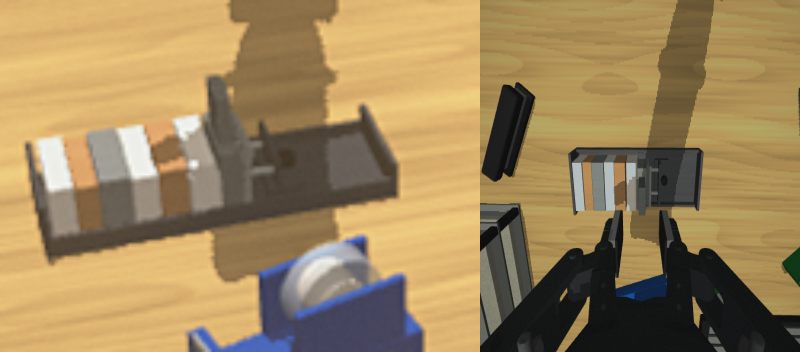

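The tab top is at 96.0 mm and the body top at 56.0 mm. That is 6 + 90 and 6 + 50, so the block is fully home and upright. The other blocks haven't moved.

```bash
python3 -c "
from plant import ctrl; print(ctrl.sign_off())"
```

```text
the job is handed in; nothing more can be done
None
```

The thinnest block (18 mm) is in the gap, snug and fully home on the tray floor, and the job is handed in after about 12 s of the 72 s allowed.

- **Choice of block:** From the wrist camera the gap measured about 15–15.5 mm, so only the 18 mm block could fit. I did not try the 21 and 24 mm blocks, which would have needed forcing.
- **Fit while inserting:** Drag was a steady 3–3.5 N over most of the travel, within the 2–10 N snug range. There was a brief 7 N at the lead-in. The force reached about 10 N when I pressed the block onto the floor.
- **Final check:** The tab top is at 96.0 mm and the body top at 56.0 mm, which is what a block standing on the 6 mm tray floor should show. It stands upright, square to the row to within about 0.6°.
- **Other things:** The side camera shows the other two grey blocks, the green look-alike and the mug where they were. I did not re-measure the soap, dispenser, stapler and eraser, but the arm did not go near them.
- **Checks that failed:** The scene camera's height reading was spoiled by the arm being in view, and the body-top outline from the wrist camera included some of the end plate. I relied on the wrist heights and the tab outline instead.

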